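# Hang the card caddy from the lower loop of the drop hanger

## Task

Hang the yellow card caddy, with the grey card box in it, from the lower loop of the red drop hanger on the stand: pass its double hook through the loop from the robot's side and let it down gently until both prongs sit on the loop's bottom bar and the bar carries it, and only then let go. How far the hanger's loop has been drawn out is not reported, so feel for the bar (or look). Keep the caddy level throughout, and leave the hanger on its stand and everything else where it is.

Things in the scene. Friction and masses are not known exactly. Their poses are not given: they have to be found in the camera images.
- stand: Fixed stand. Origin on the table plumb under its crossbar (10 mm thick, 76 mm long, along y, 400 mm high, black end balls). An arm (12 mm thick) runs from it to a column 110 mm behind (+x) on a base plate 160 mm wide, 14 mm high, 50 to 160 mm behind the origin. -x is the free front, towards the robot.
- stand_bar (a point): Centre of the stand's crossbar, 400 mm over the table.
- hanger: Loose adjustable drop hanger (0.32 kg) that hangs on the crossbar by two steel prongs and swings freely about it. Origin: centre of the crossbar it hangs on; z up, x away from the robot, y along the crossbar. Red sleeve (20 mm wide, 16 mm deep) down to 72 mm below the origin; out of it comes a steel rod that carries the loop.
- hanger_sleeve (a point): Lower end of the red sleeve, 72 mm below the hanger's origin. Below it the loop, of 8 mm wire in the hanger's y-z plane: 60 mm clear width, 86 mm clear height, centred at x = 0, y = 0. The centre line of its bottom bar (along y) is 102 to 136 mm below this point, differently each time and not reported; the rod stays where it is drawn out by friction (some 25 N).
- caddy: Loose yellow open tray (70 x 108 x 46 mm, spanning x = -28 to +42 mm) with a steel bail and double hook on top, on the table; 0.11 kg, and 0.10 kg of card box in it (each varies by 25 percent). Origin: underside, straight under the hook and the centre of mass; z up, handle towards -x. The bail stands at x = -12 mm, narrowing from the tray's sides to 30 mm width at 100 mm height.
- caddy_seat (a point): Point in the hook, 131.5 mm above the caddy's origin, where the centre line of the loop's bottom bar lies when the caddy hangs. The hook: two prongs of 6 mm wire at y = -12 and +12 mm, each an upside-down V; front legs at x = -12 mm rise from the bail, tops at 144 mm height, free legs at x = +12 mm point down and end 113 mm above the origin; 18 mm clear between the legs.
- caddy_grip (a point): Place to grasp on the caddy's black handle, a level bar 12 mm thick (y), 22 mm high (z), sticking out in front to 90 mm before the origin; this point is 65 mm before it, 36 mm above the underside. Grasp across the thickness, tool at any pitch from vertical to 45 degrees; lean the tool back (to -x) to keep clear of the hanger. Grip firmly (60 N): the weight is 65 mm away.
- card_box: Loose grey card box with a dark lid, 58 x 96 x 30 mm, lying in the caddy's tray with 3 mm play. Origin: centre of its underside, 6.5 mm behind the caddy's origin, 3 mm above its underside.
- tape_roll: Bystander, leave alone: brown packing tape roll, 104 mm across, 48 mm high. Origin: centre of its underside.
- snack_pack: Bystander, leave alone: flat packed rice cracker, 122 x 96 mm. Origin: centre of its underside.
- stapler: Bystander, leave alone: red and white stapler, 130 mm long, 56 mm high. Origin: centre of its underside.
- scissors: Bystander, leave alone: orange-handled scissors, 179 mm long. Origin: centre of its underside.
Not all that is in view belongs to the job. Of the things like the card_box, leave any that is pink; of the rest the larger one is meant.

How it is judged:
By the outcome, as a careful person would: the job done as asked, in the order asked, and still so for the second after the job is handed in, with the robot touching nothing.
It also fails if it takes over 54 s, if anything falls off the work surface, if the arm or the gripper's body presses on something with over 40 N, if the wrist force passes 120 N, or if a joint passes its speed limit or range.

## Robot

A 6-joint arm with a two-finger parallel gripper is mounted at the origin on a cart in front of the work surface, level with it; the furniture and walls round the work are solid. World frame = base frame: x ahead of the robot, y to its left, z up, the work surface at z = 0. Lengths are in m, angles in rad, forces in N, time in s.
With the tool pointing down it reaches from about 0.35 to 0.975 m from the base axis. Payload 4.9 kg.
Tool frame: the origin (TCP) lies between the finger pads; the fingertips stand 14 mm ahead of it and the grasp point (between the pads) lies 5 mm behind it (manip.finger_overhang is the distance from the TCP to the fingertips, in m); z points along the fingers, y is the line along which they close (so a half turn about z gives the same grasp; the last joint's range is limited). The gripper opens to 85 mm and grips with 20 to 120 N. Pads are 22 mm wide; open, the fingers measure 114 mm over their backs; the gripper's body (76 mm by 85 mm) begins 54 mm behind the grasp point. The pads swing forward as they close: fully open they stand 13 mm farther back than shut.
Start: joints at [-1.412, 0.053, 1.613, -0, 1.476, -0.119], TCP at [0.171, -0.601, 0.245] pointing down, gripper open.
Joint ranges: [-3.01, 3.01], [-1.01, 2.22], [0.06, 2.58], [-1.02, 4.17], [0.09, 2.62], [-3.14, 3.14]. Speed limits (rad/s): [2.57, 2.57, 3.14, 3.14, 3.14, 3.14].

## Interface

Orientations are given as a unit quaternion [w, x, y, z].
In Python, from plant import manip, grab_frame gives the robot as it stands.
- The arm moves only by the tool servo_tool, never from a script. Its argument "deltas" is a list that holds one entry, the list of rows, each a list of 5 numbers: the opening in per cent of the stroke, from 0 (shut) to 100 (fully open), then the shift along the world's x, y, z in m, then the turn about the world's z in degrees. A call has exactly 8 rows; each row shifts and turns the commanded pose from where the row before left it; what a row does not reach is not made up. A row lasts 1/10 s, in which the tool goes at most 50 mm and 8.59 degrees, less where a joint would pass 70% of its speed; a pose out of reach is approached as far as the arm can. A call is refused whole if a number of a shift passes 0.05 or a number of a turn 8.59, either way. A call with a gripper value outside its range is refused whole. The fingers move at their own pace and stop on an object; the grip force is fixed at half the most. Time passes only in rows, so rows that do not move let the fingers close, or fill a call up. It gives the time, the measured TCP pose, the force, the opening and the grip force at its end, in the units of the state.
- manip.state(): the state, without advancing time (a new reading comes with each control period).
- grab_frame(name): name is "scene" or "top"; returns a dict with "pixels" (384x512x3 uint8, red, green, blue), "z_map" (384x512 float32, m along the optical axis (not along the pixel's ray), 0 where there is no reading), "fx", "fy", "cx", "cy" (pixels), "rvec" (rotation vector, rad) and "tvec" (3), from world to camera coordinates, as OpenCV has them. Camera axes: x right, y down, z forward; pixel columns grow to the right and rows downward; lengths in m; the calibration is good to about 2 mm. A picture is of the moment at which its call begins.
- manip.job_done(): hands the job in; it is judged then, once.
The state is a dict: "time": time; "joint_pos": joint angles; "joint_vel": joint speeds; "joint_efforts": joint torques, N m; "tool_pos": TCP position; "tool_rot": TCP orientation; "contact_force": force on the tool from outside, world axes, zero at the start; "ft_torque": the same for the moment, N m; "gripper_width": opening from 0.0 (shut) to 1.0 (fully open); "grasp_force": force on a finger pad.
Only numpy, scipy, OpenCV 4.12 (cv2) and the standard library are available. Lean on these libraries where they do the work, as an engineer would, in place of code of your own. Each camera call takes 0.05 s, during which the arm holds its last target. There are 200 camera calls.

## Working session

There is one attempt and no reset: what is moved stays moved. The work goes in short steps, Python scripts to look and compute and a tool call to move; the robot and the scene stay as the last step left them, time stands still between calls to the robot, and variables do not carry over. Pictures are saved under pics/ and viewed, at most 10 in all, crops included, and the job is handed in when it is done.

Besides the shell and the picture viewer there is one more tool, called after "Call:" by a JSON object that holds its "method" and its "body", one argument or row to a line. servo_tool: Moves the arm, as the interface text tells. Its arguments: {"type":"object","properties":{"deltas":{"type":"array"}},"required":["deltas"]}

```bash
mkdir -p pics
cat > h.py <<'E'
import numpy as np,cv2
from plant import manip,grab_frame
def grab(n):
    f=grab_frame(n); np.savez('/tmp/%s.npz'%n,**f); return f
def cloud(f):
    R=cv2.Rodrigues(np.array(f['rvec'],float))[0];t=np.array(f['tvec'],float).ravel()
    z=f['z_map'].astype(float);v,u=np.indices(z.shape)
    P=np.stack([(u-f['cx'])/f['fx']*z,(v-f['cy'])/f['fy']*z,z],-1)
    W=(P-t)@R; W[z==0]=np.nan; return W
def save(im,n): cv2.imwrite('pics/'+n,cv2.cvtColor(im,cv2.COLOR_RGB2BGR))
E
python3 - <<'E'
from h import *
a=grab('scene');b=grab('top')
save(cv2.resize(a['pixels'],(800,600)),'s.png');save(cv2.resize(b['pixels'],(800,600)),'t.png')
print(manip.state())
for f in(a,b):
    R=cv2.Rodrigues(np.array(f['rvec'],float))[0];print(-R.T@np.ravel(f['tvec']),R[2],f['fx'])
E
```

```text
{'time': 0.1, 'joint_pos': array([-1.41198867e+00,  5.33166947e-02,  1.61416992e+00, -3.73274723e-05,
        1.47598628e+00, -1.19007624e-01]), 'joint_vel': array([ 0.00123046, -0.00343042, -0.00323246, -0.00072043, -0.00445138,
       -0.00024112]), 'joint_efforts': array([ 9.27169240e-04, -3.94904888e+01, -3.71360850e+01, -3.11690496e-05,
        3.92705173e-03,  7.62669885e-06]), 'tool_pos': array([ 0.17130977, -0.60050195,  0.244162  ]), 'tool_rot': array([-9.39560938e-04,  9.90367152e-01,  1.38463064e-01, -3.72816701e-05]), 'contact_force': array([-0.72436207,  0.22291038,  0.09621577]), 'ft_torque': array([-0.07675048,  0.00674114, -0.01524849]), 'grasp_force': 0.0, 'gripper_width': 1.0014221717716727}
[-0.11838895  1.01997528  1.45306989] [ 0.3470745  -0.59392871 -0.72580161] 474.07515952377696
[0.33240392 0.01349595 1.8017976 ] [ 0.09456242  0.01054118 -0.99546312] 449.52273382846766
```

View pics/s.png

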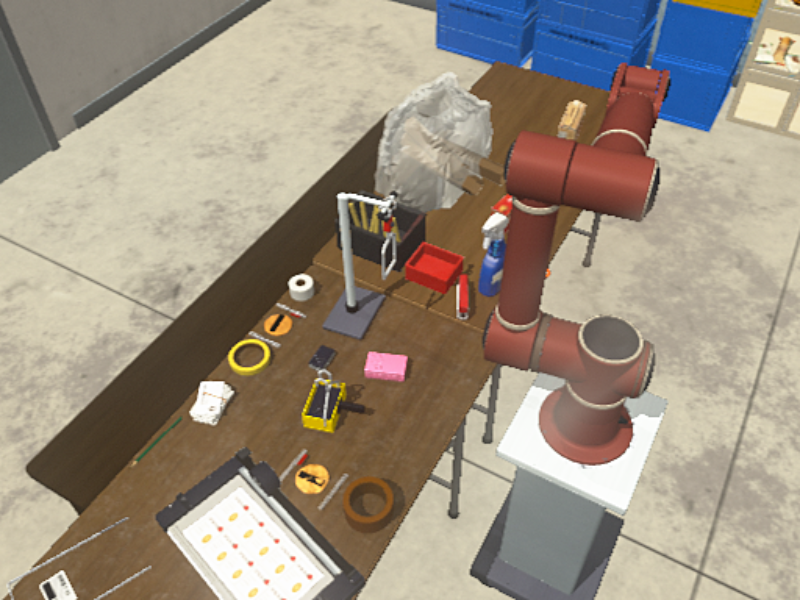

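View pics/t.png

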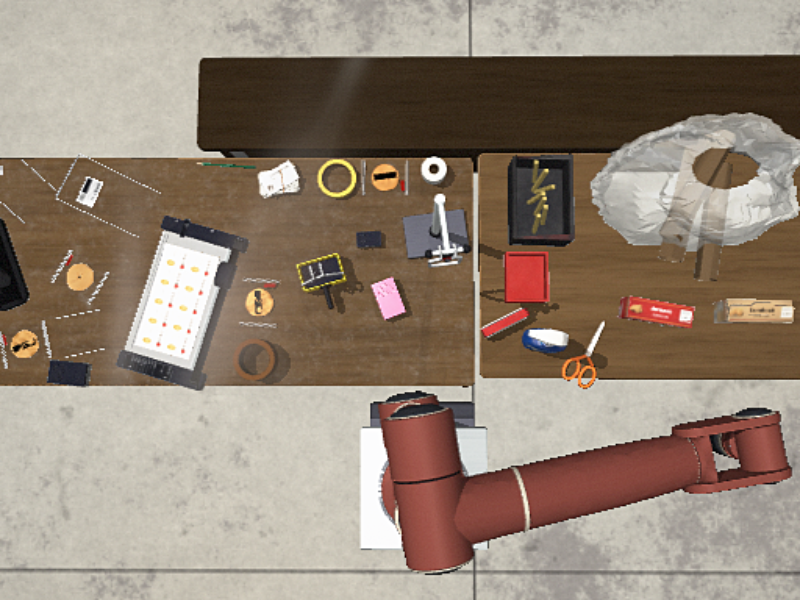

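Run:
```python
from h import *
a=dict(np.load('/tmp/scene.npz'));b=dict(np.load('/tmp/top.npz'))
c1=a['pixels'][225:295,180:265];c2=a['pixels'][115:215,205:285]
c3=b['pixels'][150:215,180:305]
k=lambda c,w,h:cv2.resize(c,(w,h),interpolation=cv2.INTER_CUBIC)
im=np.zeros((600,800,3),np.uint8)
im[:300,:364]=k(c1,364,300);im[:300,370:370+240]=k(c2,240,300);im[300:,:577]=k(c3,577,300)
save(im,'crop.png')
W=cloud(b);p=W[(abs(W[...,0]-.171)<.15)&(abs(W[...,1]+.601)<.15)&(W[...,2]>.1)]
d=p-[.171,-.601,0];r=np.array([.171,-.601])/np.hypot(.171,.601);rad=d[:,:2]@r
for lo in np.arange(.1,.7,.04):
    m=(d[:,2]>lo)&(d[:,2]<lo+.04)
    if m.any():print('z',round(lo-.245,3),'radial',np.nanmin(rad[m]).round(3),np.nanmax(rad[m]).round(3),m.sum())
Ws=cloud(a);p=Ws.reshape(-1,3);p=p[(np.hypot(p[:,0]-.171,p[:,1]+.601)<.15)&(p[:,2]>.1)];d=p-[.171,-.601,0];rad=d[:,:2]@r
for lo in np.arange(.1,.7,.04):
    m=(d[:,2]>lo)&(d[:,2]<lo+.04)
    if m.any():print('S z',round(lo-.245,3),'radial',rad[m].min().round(3),rad[m].max().round(3),m.sum())
# objects
def st(W,f,name,mask):
    q=W[mask];print(name,mask.sum(),np.nanmedian(q,0).round(4),np.nanmin(q,0).round(4),np.nanmax(q,0).round(4))
for f,W,n in((a,Ws,'scene'),(b,W,'top')):
    h=cv2.cvtColor(f['pixels'],cv2.COLOR_RGB2HSV);v,u=np.indices(h.shape[:2])
    y=(h[...,0]>22)&(h[...,0]<34)&(h[...,1]>130)&(h[...,2]>110)
    roi=((u>185)&(u<230)&(v>235)&(v<285)) if n=='scene' else ((u>180)&(u<230)&(v>150)&(v<205))
    st(W,f,n+' yellow',y&roi)
    roi=((u>230)&(u<265)&(v>115)&(v<185)) if n=='scene' else ((u>265)&(u<305)&(v>120)&(v<178))
    st(W,f,n+' hi',roi&(W[...,2]>.15))
    q=W[roi&(W[...,2]>.375)];print(n,'bar',len(q),q.min(0),q.max(0))
```

```text
z 0.095 radial -0.033 -0.026 6
z 0.135 radial -0.039 -0.02 65
z 0.175 radial -0.038 -0.022 85
z 0.215 radial -0.13 0.008 159
z 0.255 radial -0.16 0.046 662
z 0.295 radial -0.16 0.037 1891
S z 0.215 radial -0.143 -0.006 8
S z 0.255 radial -0.128 0.026 212
S z 0.295 radial -0.149 0.018 497
scene yellow 328 [0.5322 0.2956 0.0323] [ 0.4958  0.1748 -0.0059] [0.5905 0.3231 0.1189]
scene hi 370 [ 0.5418 -0.0377  0.3723] [ 0.5258 -0.0853  0.1952] [0.6026 0.0053 0.4152]
scene bar 180 [ 0.52579501 -0.0853464   0.37574351] [0.60260158 0.00527352 0.41524716]
top yellow 124 [0.5508 0.2517 0.04  ] [ 0.4966  0.1978 -0.0068] [0.5947 0.3199 0.0585]
top hi 450 [ 0.5483 -0.0375  0.3997] [ 0.5241 -0.0934  0.1507] [ 0.6607 -0.002   0.4172]
top bar 294 [ 0.52409691 -0.09336146  0.37518554] [ 0.66072921 -0.00201319  0.41720636]
```

View pics/crop.png

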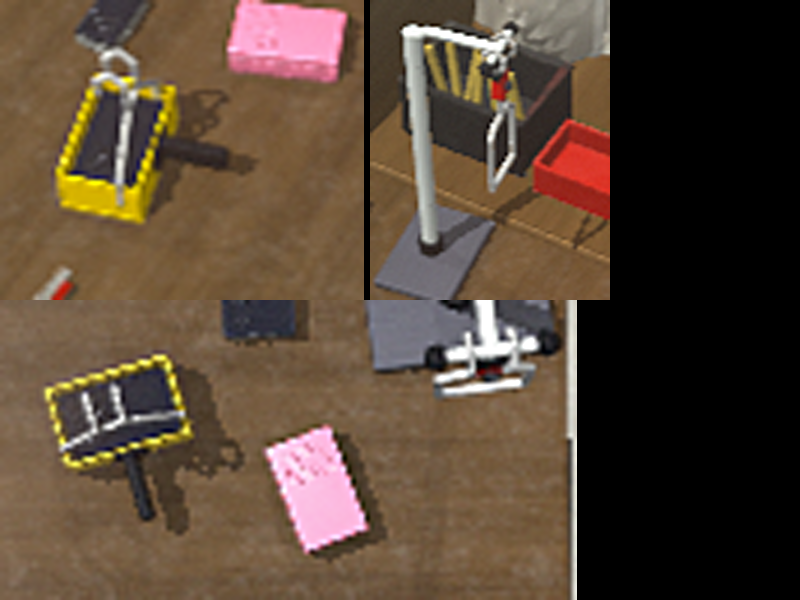

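```bash
cat >> h.py <<'E'
def plane(f,uv,z):
    R=cv2.Rodrigues(np.array(f['rvec'],float))[0];t=np.ravel(f['tvec'])
    uv=np.atleast_2d(uv);d=np.c_[(uv[:,0]-f['cx'])/f['fx'],(uv[:,1]-f['cy'])/f['fy'],np.ones(len(uv))]@R;c=-R.T@t
    return (c+d*((z-c[2])/d[:,2])[:,None])
E
python3 - <<'E'
from h import *
a=dict(np.load('/tmp/scene.npz'));b=dict(np.load('/tmp/top.npz'))
W=cloud(b);Ws=cloud(a)
def rect(P): 
    r=cv2.minAreaRect(P[:,:2].astype(np.float32)*1000);return r
for f,Wf,n in((b,W,'top'),(a,Ws,'scene')):
    h=cv2.cvtColor(f['pixels'],cv2.COLOR_RGB2HSV);v,u=np.indices(h.shape[:2])
    roi=(u>180)&(u<230)&(v>150)&(v<205) if n=='top' else (u>185)&(u<240)&(v>230)&(v<285)
    y=(h[...,0]>20)&(h[...,0]<36)&(h[...,1]>110)&(h[...,2]>90)&roi&(Wf[...,2]>.034)&(Wf[...,2]<.056)
    uv=np.c_[u[y],v[y]];P=plane(f,uv,.046);print(n,'rim',len(P),rect(P),rect(Wf[y]))
    dk=(h[...,2]<75)&roi&(Wf[...,2]>.02)&(Wf[...,2]<.06)
    hp=Wf[dk&(Wf[...,0]<.5)];print(' handle',len(hp),hp.min(0).round(3),hp.max(0).round(3),hp.mean(0).round(4))
    for z0 in np.unique((hp[:,0]*100).astype(int)):
        q=hp[(hp[:,0]*100).astype(int)==z0];print('   ',q.mean(0).round(4),len(q))
    inner=dk&(Wf[...,0]>.5);print(' lid z',np.median(Wf[inner],0).round(4),inner.sum())
    hk=roi&(Wf[...,2]>.12)&(Wf[...,2]<.17);print(' hook',Wf[hk].round(3).tolist()[:40])
# stand
h=cv2.cvtColor(b['pixels'],cv2.COLOR_RGB2HSV);v,u=np.indices(h.shape[:2])
dk=(h[...,2]<70)&(u>270)&(u<305)&(v>150)&(v<172)&(W[...,2]>.37)
n,l,s,c=cv2.connectedComponentsWithStats(dk.astype(np.uint8))
for i in range(1,n):
    if s[i,4]>4:print('ball',c[i],s[i],plane(b,c[i],.4).round(4),W[l==i].mean(0).round(4))
for z0 in np.arange(.17,.40,.015):
    m=(abs(Ws[...,2]-z0)<.0075)&(abs(Ws[...,0]-.55)<.06)&(abs(Ws[...,1]+.045)<.07)
    q=Ws[m]
    if len(q):print('S',z0.round(3),len(q),q.min(0).round(3),q.max(0).round(3),q.mean(0).round(3))
    m=(abs(W[...,2]-z0)<.0075)&(abs(W[...,0]-.55)<.06)&(abs(W[...,1]+.045)<.07)
    q=W[m]
    if len(q):print('T',z0.round(3),len(q),q.min(0).round(3),q.max(0).round(3),q.mean(0).round(3))
E
```

```text
top rim 92 ((542.62109375, 257.2271728515625), (71.41905975341797, 109.25200653076172), 16.271669387817383) ((543.1256103515625, 257.62921142578125), (70.70967102050781, 108.6141128540039), 15.565573692321777)
 handle 44 [0.451 0.226 0.033] [0.499 0.25  0.053] [0.4752 0.2378 0.0445]
    [0.455  0.2324 0.0436] 9
    [0.4652 0.2348 0.0471] 8
    [0.4744 0.2371 0.0423] 9
    [0.485  0.2411 0.0464] 9
    [0.4954 0.2433 0.0435] 9
 lid z [0.5455 0.2476 0.0336] 255
 hook [[0.554, 0.25, 0.129], [0.549, 0.249, 0.137], [0.549, 0.245, 0.138], [0.546, 0.273, 0.13], [0.546, 0.269, 0.131], [0.546, 0.249, 0.136], [0.545, 0.245, 0.142], [0.542, 0.271, 0.139], [0.543, 0.269, 0.129], [0.542, 0.245, 0.138], [0.537, 0.271, 0.143], [0.538, 0.268, 0.137], [0.538, 0.245, 0.139], [0.538, 0.241, 0.138], [0.533, 0.27, 0.144], [0.534, 0.267, 0.143], [0.534, 0.245, 0.139], [0.534, 0.241, 0.138], [0.531, 0.268, 0.136], [0.531, 0.242, 0.134], [0.527, 0.268, 0.137], [0.527, 0.264, 0.137], [0.528, 0.242, 0.13], [0.528, 0.239, 0.124], [0.523, 0.268, 0.133], [0.523, 0.264, 0.137], [0.52, 0.265, 0.131], [0.521, 0.262,
[... 3177 characters left out ...]
.533 -0.042  0.331] [ 0.533 -0.039  0.333] [ 0.533 -0.041  0.332]
S 0.35 23 [ 0.528 -0.052  0.343] [ 0.55  -0.031  0.357] [ 0.537 -0.039  0.351]
T 0.35 11 [ 0.527 -0.055  0.343] [ 0.535 -0.038  0.356] [ 0.531 -0.048  0.35 ]
S 0.365 16 [ 0.533 -0.056  0.359] [ 0.554 -0.027  0.372] [ 0.539 -0.039  0.366]
T 0.365 6 [ 0.533 -0.057  0.362] [ 0.541 -0.038  0.372] [ 0.536 -0.048  0.369]
S 0.38 21 [ 0.528 -0.062  0.373] [ 0.548 -0.025  0.387] [ 0.538 -0.043  0.379]
T 0.38 13 [ 0.529 -0.062  0.374] [ 0.54  -0.037  0.387] [ 0.536 -0.05   0.379]
S 0.395 48 [ 0.526 -0.082  0.388] [ 0.604 -0.003  0.402] [ 0.552 -0.038  0.399]
T 0.395 43 [ 0.524 -0.093  0.392] [ 0.61  -0.002  0.402] [ 0.553 -0.042  0.4  ]
```

Run:
```python
from h import *
a=dict(np.load('/tmp/scene.npz'));b=dict(np.load('/tmp/top.npz'))
for f in (a,b):
  W=cloud(f)
  for y0 in np.arange(-.55,.4,.1):
    m=(W[...,0]>.28)&(W[...,0]<.52)&(W[...,1]>y0)&(W[...,1]<y0+.1)&(W[...,2]<.5)
    q=W[m]
    if len(q): i=q[:,2].argmax();print(y0.round(2),q[i].round(3))
```

```text
-0.55 [ 0.452 -0.508  0.083]
-0.45 [ 0.495 -0.434  0.01 ]
-0.35 [ 0.375 -0.268  0.263]
-0.25 [ 0.387 -0.249  0.258]
-0.15 [ 0.38  -0.147  0.049]
-0.05 [0.452 0.049 0.031]
0.05 [0.471 0.122 0.04 ]
0.15 [0.46  0.243 0.058]
0.25 [0.52  0.269 0.133]
0.35 [0.343 0.387 0.057]
-0.55 [ 0.451 -0.516  0.086]
-0.45 [ 0.48  -0.396  0.016]
-0.35 [ 0.374 -0.252  0.262]
-0.25 [ 0.381 -0.245  0.264]
-0.15 [ 0.395 -0.149  0.051]
-0.05 [0.447 0.049 0.038]
0.05 [0.446 0.081 0.044]
0.15 [0.458 0.233 0.053]
0.25 [0.52  0.265 0.131]
0.35 [0.307 0.381 0.057]
```

Call:
{"method": "servo_tool", "body": {
  "deltas": [
    [[100,0.01,0.015,0.04,0],[100,0.01,0.015,0.04,0],[100,0.01,0.015,0.04,0],[100,0.01,0.015,0.04,0],[100,0.015,0.045,0,0],[100,0.015,0.045,0,0],[100,0.015,0.045,0,0],[100,0.015,0.045,0,0]]
  ]
}}

```text
time: 0.9
tool_pos: [0.2716, -0.3592, 0.4047]
tool_rot: [-0.0, 0.99, 0.138, 0.0]
contact_force: [0.1, 0.2, 0.9]
gripper_width: 0.999
grasp_force: 0.0
```

Call:
{"method": "servo_tool", "body": {
  "deltas": [
    [[100,0.016,0.045,0,0],[100,0.016,0.045,0,0],[100,0.016,0.045,0,0],[100,0.016,0.045,0,0],[100,0.016,0.045,0,0],[100,0.016,0.045,0,0],[100,0.016,0.045,0,0],[100,0.016,0.045,0,0]]
  ]
}}

```text
time: 1.7
tool_pos: [0.3994, 0.001, 0.4051]
tool_rot: [0.0, 0.99, 0.138, 0.0]
contact_force: [1.7, -0.7, 0.6]
gripper_width: 0.998
grasp_force: 0.0
```

Call:
{"method": "servo_tool", "body": {
  "deltas": [
    [[100,0.013,0.047,0,0],[100,0.013,0.047,0,0],[100,0.013,0.047,0,0],[100,0.013,0.047,0,0],[100,0.012,0.046,-0.01,0],[100,0,0,-0.045,0],[100,0,0,-0.045,0],[100,0,0,-0.045,0]]
  ]
}}

```text
time: 2.5
tool_pos: [0.463, 0.2335, 0.2582]
tool_rot: [0.0, 0.99, 0.139, -0.0]
contact_force: [0.7, 0.1, -0.7]
gripper_width: 0.998
grasp_force: 0.0
```

Call:
{"method": "servo_tool", "body": {
  "deltas": [
    [[100,0,0,-0.045,0],[100,0,0,-0.045,0],[100,0,0,-0.045,0],[100,0,0,-0.02,0],[100,0,0,0,0],[100,0,0,0,0],[100,0,0,0,0],[100,0,0,0,0]]
  ]
}}

```text
time: 3.3
tool_pos: [0.4649, 0.2335, 0.1077]
tool_rot: [-0.0, 0.99, 0.138, 0.002]
contact_force: [0.6, 0.0, -0.2]
gripper_width: 1.001
grasp_force: 0.0
```

Run:
```python
from h import *
a=grab('scene');b=grab('top')
k=lambda c,w,h:cv2.resize(c,(w,h),interpolation=cv2.INTER_CUBIC)
save(np.hstack([k(a['pixels'][200:300,170:280],420,380),k(b['pixels'][130:230,160:260],380,380)]),'g.png')
print(manip.state()['tool_pos'])
```

```text
[0.46436696 0.23332622 0.10699731]
```

View pics/g.png

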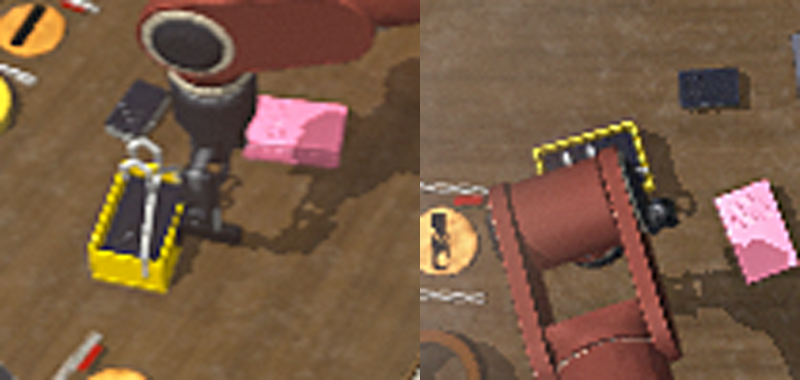

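Call:
{"method": "servo_tool", "body": {
  "deltas": [
    [[100,-0.001,0.002,-0.03,0],[100,0,0,-0.03,0],[100,0,0,-0.016,0],[100,0,0,0,0],[0,0,0,0,0],[0,0,0,0,0],[0,0,0,0,0],[0,0,0,0,0]]
  ]
}}

```text
time: 4.2
tool_pos: [0.4632, 0.2352, 0.0305]
tool_rot: [-0.0, 0.99, 0.138, 0.001]
contact_force: [-0.6, 0.1, 0.3]
gripper_width: 0.334
grasp_force: 0.0
```

Call:
{"method": "servo_tool", "body": {
  "deltas": [
    [[0,0,0,0,0],[0,0,0,0,0],[0,0,0,0,0],[0,0,0,0,0],[0,0,0,0,0],[0,0,0,0,0],[0,0,0,0,0],[0,0,0,0,0]]
  ]
}}

```text
time: 5.0
tool_pos: [0.4628, 0.2352, 0.03]
tool_rot: [-0.0, 0.99, 0.138, 0.0]
contact_force: [-1.3, -0.8, 5.3]
gripper_width: 0.131
grasp_force: 60.7
```

Call:
{"method": "servo_tool", "body": {
  "deltas": [
    [[0,0,0,0.002,0],[0,0,0,0.005,0],[0,0,0,0.008,0],[0,0,0,0.01,0],[0,0,0,0.01,0],[0,0,0,0.01,0],[0,0,0,0.01,0],[0,0,0,0.005,0]]
  ]
}}

```text
time: 5.8
tool_pos: [0.4632, 0.2353, 0.0911]
tool_rot: [-0.0, 0.99, 0.138, 0.001]
contact_force: [-0.1, -0.1, -2.1]
gripper_width: 0.13
grasp_force: 59.8
```

Run:
```python
from h import *
a=grab('scene');b=grab('top')
k=lambda c,w,h:cv2.resize(c,(w,h),interpolation=cv2.INTER_CUBIC)
save(np.hstack([k(a['pixels'][180:300,160:280],420,420),k(b['pixels'][130:230,160:260],380,420)]),'l.png')
W=cloud(a);h=cv2.cvtColor(a['pixels'],cv2.COLOR_RGB2HSV);v,u=np.indices(h.shape[:2])
y=(h[...,0]>20)&(h[...,0]<36)&(h[...,1]>110)&(h[...,2]>90)&(abs(W[...,0]-.54)<.07)&(abs(W[...,1]-.25)<.08)&(W[...,2]>.03)
q=W[y]; top=[]
for x0 in np.arange(.49,.6,.015):
    s=q[abs(q[:,0]-x0)<.0075]
    if len(s)>3:print(x0.round(3),len(s),np.percentile(s[:,2],[5,50,95]).round(4))
print(manip.state()['ft_torque'])
```

```text
0.505 83 [0.066  0.0916 0.1088]
0.52 68 [0.0671 0.0932 0.1117]
0.535 36 [0.0662 0.0895 0.1262]
0.55 46 [0.0633 0.0917 0.1097]
0.565 42 [0.0733 0.0959 0.1085]
0.58 59 [0.0883 0.0965 0.1108]
0.595 6 [0.0859 0.0899 0.0986]
[-0.05534374  0.15276622  0.01433788]
```

View pics/l.png

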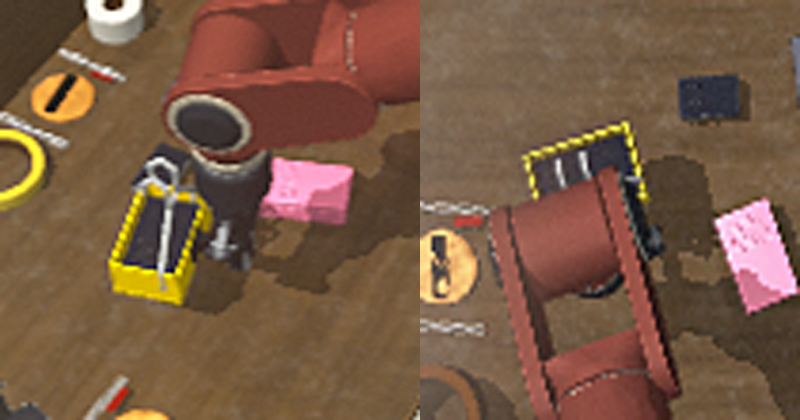

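Run:
```python
from h import *
T=manip.state()['tool_pos'];ang=np.arctan2(T[1],T[0])
for n in('scene','top'):
    W=cloud(dict(np.load('/tmp/%s.npz'%n))).reshape(-1,3);d=W-T
    d=d[(np.hypot(d[:,0],d[:,1])<.2)&(d[:,2]>.1)]
    th=np.deg2rad(-7-8)-ang; c,s=np.cos(th),np.sin(th)   # to hanger frame
    x=c*d[:,0]-s*d[:,1];y=s*d[:,0]+c*d[:,1];z=d[:,2]
    for z0 in np.arange(.1,.4,.03):
        m=(z>z0)&(z<z0+.03)
        if m.any():
            i=np.argsort(-x[m])[:4];print(n,z0.round(2),np.c_[x[m],y[m]][i].round(3).tolist())
```

```text
scene 0.1 [[0.091, -0.028], [0.087, -0.027], [0.087, -0.029], [0.084, -0.025]]
scene 0.13 [[0.039, 0.007], [0.039, 0.006], [0.039, 0.008], [0.038, 0.011]]
scene 0.16 [[0.04, 0.006], [0.039, 0.0], [0.039, -0.005], [0.038, 0.004]]
scene 0.19 [[0.03, 0.021], [0.028, 0.023], [0.025, 0.031], [0.022, 0.025]]
scene 0.22 [[0.056, 0.037], [0.054, 0.04], [0.051, 0.041], [0.051, 0.042]]
scene 0.25 [[0.061, 0.033], [0.061, 0.033], [0.061, 0.036], [0.06, 0.036]]
scene 0.28 [[0.059, 0.037], [0.059, 0.038], [0.056, 0.035], [0.056, 0.036]]
scene 0.31 [[0.029, 0.048], [0.028, 0.044], [0.027, 0.037], [0.026, 0.051]]
scene 0.34 [[-0.05, 0.078], [-0.051, 0.074], [-0.053, 0.082], [-0.053, 0.079]]
scene 0.37 [[-0.114, 0.071], [-0.114, 0.058], [-0.115, 0.066], [-0.116, 0.061]]
scene 0.4 [[-0.153, 0.088], [-0.155, 0.08], [-0.156, 0.078], [-0.157, 0.084]]
top 0.1 [[0.084, -0.029], [0.082, -0.032], [0.081, -0.027], [0.079, -0.03]]
top 0.13 [[-0.023, 0.028], [-0.026, 0.025], [-0.029, 0.022], [-0.031, 0.015]]
top 0.16 [[-0.033, 0.015], [-0.034, 0.012], [-0.036, -0.01], [-0.036, 0.005]]
top 0.19 [[-0.027, 0.023], [-0.03, 0.02], [-0.032, 0.018], [-0.034, 0.01]]
top 0.22 [[-0.019, 0.051], [-0.023, 0.052], [-0.027, 0.026], [-0.03, 0.023]]
top 0.25 [[0.052, 0.021], [0.047, 0.022], [0.046, 0.045], [0.043, 0.008]]
top 0.28 [[0.057, 0.034], [0.056, 0.027], [0.054, 0.031], [0.053, 0.035]]
top 0.31 [[0.029, 0.03], [0.028, 0.044], [0.025, 0.045], [0.024, 0.039]]
top 0.34 [[-0.046, 0.075], [-0.052, 0.077], [-0.054, 0.066], [-0.054, 0.075]]
top 0.37 [[-0.117, 0.051], [-0.118, 0.068], [-0.119, 0.053], [-0.119, 0.057]]
top 0.4 [[-0.152, 0.077], [-0.155, 0.091], [-0.156, 0.073], [-0.157, 0.092]]
```

Call:
{"method": "servo_tool", "body": {
  "deltas": [
    [[0,0,-0.005,0.008,0],[0,-0.002,-0.01,0.01,-1],[0,-0.003,-0.015,0.01,-1],[0,-0.004,-0.02,0.01,-1],[0,-0.004,-0.02,0.008,-1],[0,-0.004,-0.02,0.005,-1],[0,-0.004,-0.02,0,-1],[0,-0.004,-0.02,0,-1]]
  ]
}}

```text
time: 6.7
tool_pos: [0.4371, 0.1036, 0.141]
tool_rot: [0.0, 0.997, 0.077, 0.0]
contact_force: [-0.4, -0.1, -1.7]
gripper_width: 0.127
grasp_force: 59.7
```

Call:
{"method": "servo_tool", "body": {
  "deltas": [
    [[0,-0.004,-0.02,0,-0.8],[0,-0.004,-0.02,0,0],[0,-0.004,-0.02,0,0],[0,-0.004,-0.02,0,0],[0,-0.004,-0.02,0,0],[0,-0.004,-0.02,0,0],[0,-0.004,-0.02,0,0],[0,-0.002,-0.01,0,0]]
  ]
}}

```text
time: 7.5
tool_pos: [0.4068, -0.0466, 0.1407]
tool_rot: [0.0, 0.998, 0.07, 0.0]
contact_force: [0.1, -0.8, -2.2]
gripper_width: 0.127
grasp_force: 59.7
```

Call:
{"method": "servo_tool", "body": {
  "deltas": [
    [[0,0,-0.008,0,0],[0,0,-0.008,0,0],[0,0,-0.003,0,0],[0,0,0,0,0],[0,0,0,0,0],[0,0,0,0,0],[0,0,0,0,0],[0,0,0,0,0]]
  ]
}}

```text
time: 8.3
tool_pos: [0.4074, -0.0638, 0.1403]
tool_rot: [-0.0, 0.997, 0.071, -0.0]
contact_force: [0.1, -0.0, -2.1]
gripper_width: 0.131
grasp_force: 59.7
```

Run:
```python
from h import *
a=grab('scene');b=grab('top')
k=lambda c,w,h:cv2.resize(c,(w,h),interpolation=cv2.INTER_CUBIC)
save(np.hstack([k(a['pixels'][110:240,200:310],400,473),k(b['pixels'][130:230,240:324],397,473)]),'m.png')
T=manip.state()['tool_pos'];print(T)
O=np.array([.5417,-.0466,0]);c,s=np.cos(np.deg2rad(8)),np.sin(np.deg2rad(8));R=np.array([[c,s,0],[-s,c,0],[0,0,1]])
for f,n in((a,'S'),(b,'T')):
    W=cloud(f);H=(W-O)@R.T;h=cv2.cvtColor(f['pixels'],cv2.COLOR_RGB2HSV)
    y=(h[...,0]>20)&(h[...,0]<36)&(h[...,1]>110)&(h[...,2]>90)&(abs(H[...,0]+.05)<.08)&(abs(H[...,1])<.09)&(H[...,2]>.135)&(H[...,2]<.175)
    q=H[y];print(n,'yellow',len(q),np.percentile(q,[1,99],axis=0).round(4).tolist())
    g=(h[...,1]<60)&(h[...,2]>90)&(abs(H[...,1])<.05)
    hk=g&(H[...,0]>-.085)&(H[...,0]<-.03)&(H[...,2]>.215)&(H[...,2]<.28)
    print(' hook',hk.sum(),H[hk].round(3)[:45].tolist())
    lp=g&(abs(H[...,0])<.02)&(H[...,2]>.19)&(H[...,2]<.215)
    print(' bar',lp.sum(),np.percentile(H[lp],[0,10,50,90,100],axis=0).round(4).tolist())
```

```text
[ 0.40739835 -0.06385623  0.14029095]
S yellow 234 [[-0.0864, -0.0522, 0.1358], [-0.0145, 0.0616, 0.1619]]
 hook 36 [[-0.053, -0.007, 0.253], [-0.056, -0.009, 0.252], [-0.058, -0.014, 0.248], [-0.044, -0.009, 0.243], [-0.05, -0.005, 0.249], [-0.053, -0.005, 0.25], [-0.058, -0.003, 0.254], [-0.061, -0.006, 0.253], [-0.062, -0.013, 0.246], [-0.046, -0.004, 0.244], [-0.059, -0.012, 0.241], [-0.065, -0.007, 0.248], [-0.068, -0.008, 0.248], [-0.062, -0.012, 0.237], [-0.067, -0.011, 0.239], [-0.057, 0.014, 0.254], [-0.046, 0.016, 0.247], [-0.05, 0.016, 0.248], [-0.055, 0.018, 0.252], [-0.058, 0.017, 0.251], [-0.061, 0.015, 0.251], [-0.042, 0.016, 0.24], [-0.047, 0.019, 0.245], [-0.061, 0.015, 0.246], [-0.066, 0.017, 0.249], [-0.046, 0.016, 0.237], [-0.067, 0.02, 0.247], [-0.069, 0.015, 0.244], [-0.042, 0.016, 0.23], [-0.047, 0.019, 0.234], [-0.069, 0.016, 0.24], [-0.07, 0.017, 0.236], [-0.07, 0.019, 0.232], [-0.072, 0.023, 0.231], [-0.071, 0.02, 0.223], [-0.07, 0.019, 0.217]]
 bar 30 [[-0.0028, -0.0321, 0.1999], [-0.0012, -0.023, 0.2031], [0.001, 0.0019, 0.2071], [0.0044, 0.0316, 0.2103], [0.0057, 0.0419, 0.2135]]
T yellow 84 [[-0.0854, -0.0525, 0.1357], [-0.0173, 0.0548, 0.165]]
 hook 20 [[-0.044, -0.01, 0.241], [-0.043, 0.014, 0.233], [-0.048, -0.01, 0.247], [-0.048, -0.013, 0.249], [-0.048, 0.015, 0.246], [-0.048, 0.012, 0.247], [-0.051, -0.009, 0.249], [-0.052, -0.013, 0.246], [-0.051, 0.016, 0.249], [-0.052, 0.012, 0.248], [-0.054, -0.009, 0.245], [-0.056, -0.012, 0.252], [-0.056, 0.013, 0.26], [-0.06, -0.011, 0.258], [-0.06, 0.014, 0.258], [-0.062, -0.011, 0.252], [-0.063, 0.014, 0.254], [-0.066, -0.01, 0.248], [-0.069, -0.01, 0.247], [-0.071, -0.01, 0.234]]
 bar 37 [[-0.0043, -0.0319, 0.1987], [-0.0031, -0.0256, 0.2011], [-0.0, -0.0005, 0.2055], [0.0027, 0.0227, 0.21], [0.0038, 0.0289, 0.2149]]
```

View pics/m.png

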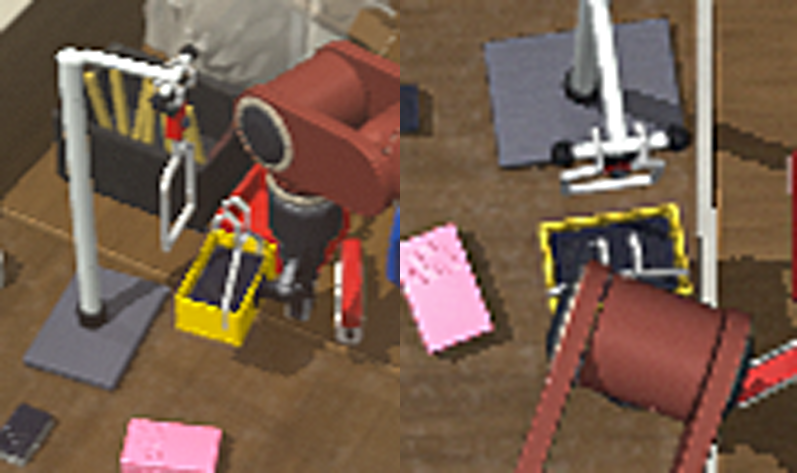

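Call:
{"method": "servo_tool", "body": {
  "deltas": [
    [[0,0.003,0,0.003,0],[0,0.005,0,0,0],[0,0.006,0.001,0,0],[0,0.006,0.001,0,0],[0,0.006,0.001,0,0],[0,0.005,0.001,0,0],[0,0.004,0.0005,0,0],[0,0,0,0,0]]
  ]
}}

```text
time: 9.2
tool_pos: [0.4428, -0.0595, 0.1433]
tool_rot: [-0.0, 0.997, 0.071, -0.0]
contact_force: [0.5, -0.8, -1.1]
gripper_width: 0.129
grasp_force: 59.7
```

Call:
{"method": "servo_tool", "body": {
  "deltas": [
    [[0,0.003,0,0,0],[0,0.003,0.0005,0,0],[0,0.003,0.0005,0,0],[0,0.003,0.0005,0,0],[0,0.003,0.0005,0,0],[0,0.003,0,0,0],[0,0.001,0,0,0],[0,0,0,0,0]]
  ]
}}

```text
time: 10.0
tool_pos: [0.4615, -0.0575, 0.1433]
tool_rot: [-0.0, 0.997, 0.071, -0.0]
contact_force: [0.5, 0.2, -2.1]
gripper_width: 0.128
grasp_force: 59.7
```

```bash
cat > chk.py <<'E'
import sys
from h import *
a=grab('scene');b=grab('top')
k=lambda c,w,h:cv2.resize(c,(w,h),interpolation=cv2.INTER_CUBIC)
save(np.hstack([k(a['pixels'][120:220,210:295],425,500),k(b['pixels'][140:210,260:312],371,500)]),sys.argv[1])
s_=manip.state();T=s_['tool_pos'];print(T,s_['contact_force'],s_['ft_torque'])
O=np.array([.5417,-.0466,0]);c,s=np.cos(np.deg2rad(8)),np.sin(np.deg2rad(8));R=np.array([[c,s,0],[-s,c,0],[0,0,1]])
print('TCP H',R@(T-O))
for f,n in((a,'S'),(b,'T')):
    W=cloud(f);H=(W-O)@R.T;h=cv2.cvtColor(f['pixels'],cv2.COLOR_RGB2HSV)
    y=(h[...,0]>20)&(h[...,0]<36)&(h[...,1]>110)&(h[...,2]>90)&(abs(H[...,0])<.08)&(abs(H[...,1])<.09)&(H[...,2]>.1)&(H[...,2]<.175)
    q=H[y];print(n,'yellow',len(q),np.percentile(q,[1,99],axis=0).round(4).tolist())
    g=(h[...,1]<60)&(h[...,2]>90)
    for nm,ya,yb in(('side+',.024,.045),('mid',-.022,.022),('side-',-.045,-.024)):
        lp=g&(abs(H[...,0])<.025)&(H[...,1]>ya)&(H[...,1]<yb)&(H[...,2]>.195)&(H[...,2]<.31)
        print(' ',nm,lp.sum(),np.percentile(H[lp],[0,50,100],axis=0).round(3).tolist())
        if nm=='mid':print(sorted([tuple(x) for x in H[lp].round(3).tolist()],key=lambda x:-x[2])[:30])
E
python3 chk.py i.png
```

```text
[ 0.46133209 -0.05751544  0.14326075] [ 0.61981092 -0.48026385 -2.47357183] [-0.03029711  0.15557587  0.0328985 ]
TCP H [-0.08110491  0.00037584  0.14326075]
S yellow 309 [[-0.0319, -0.0537, 0.1097], [0.0399, 0.0598, 0.1641]]
  side+ 48 [[-0.016, 0.025, 0.196], [0.001, 0.036, 0.251], [0.007, 0.042, 0.304]]
  mid 89 [[-0.018, -0.021, 0.2], [-0.002, -0.001, 0.243], [0.011, 0.022, 0.31]]
[(0.0, 0.004, 0.31), (0.004, 0.005, 0.309), (0.004, 0.005, 0.305), (-0.003, 0.002, 0.304), (0.003, 0.016, 0.304), (0.003, 0.008, 0.302), (-0.002, -0.018, 0.301), (-0.003, -0.008, 0.301), (0.003, 0.017, 0.301), (0.001, -0.007, 0.3), (-0.001, 0.016, 0.3), (-0.003, 0.02, 0.3), (0.002, -0.019, 0.299), (-0.0, -0.014, 0.299), (-0.001, 0.008, 0.299), (0.006, -0.019, 0.298), (0.003, 0.008, 0.298), (0.002, 0.001, 0.297), (0.006, 0.019, 0.296), (0.006, -0.018, 0.294), (-0.001, -0.02, 0.294), (-0.002, -0.007, 0.257), (-0.003, 0.016, 0.257), (-0.007, 0.014, 0.257), (0.002, -0.007, 0.255), (-0.007, -0.004, 0.255), (-0.004, 0.019, 0.255), (0.006, -0.006, 0.254), (-0.01, -0.007, 0.254), (-0.007, 0.017, 0.254)]
  side-
[... 402 characters left out ...]
.002, 0.02, 0.299), (0.002, 0.016, 0.298), (0.001, -0.018, 0.297), (-0.001, 0.02, 0.297), (-0.002, 0.013, 0.297), (-0.0, 0.012, 0.259), (-0.004, -0.012, 0.258), (-0.007, -0.012, 0.255), (-0.003, 0.012, 0.254), (-0.01, -0.011, 0.254), (-0.014, -0.014, 0.253), (-0.003, 0.009, 0.252), (-0.017, -0.01, 0.252), (-0.017, -0.014, 0.252), (-0.01, -0.015, 0.251), (-0.013, 0.014, 0.251), (-0.006, -0.015, 0.25), (-0.013, -0.011, 0.25), (-0.006, 0.009, 0.249), (-0.016, 0.014, 0.247), (0.001, 0.003, 0.215), (-0.017, -0.019, 0.213), (0.0, -0.004, 0.212), (-0.002, 0.0, 0.21), (-0.002, -0.022, 0.208), (-0.002, 0.003, 0.208)]
  side- 17 [[-0.017, -0.035, 0.204], [-0.002, -0.03, 0.249], [0.003, -0.025, 0.302]]
```

View pics/i.png

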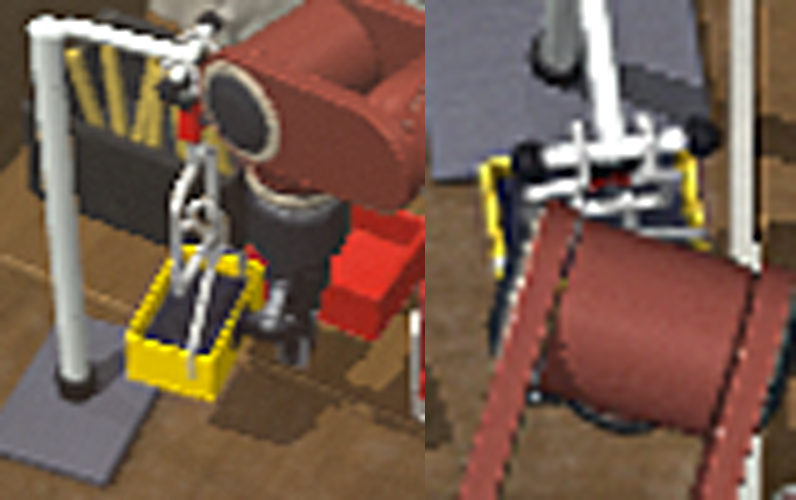

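Call:
{"method": "servo_tool", "body": {
  "deltas": [
    [[0,0.002,0,-0.002,0],[0,0,0,-0.004,0],[0,0,0,-0.005,0],[0,0,0,-0.005,0],[0,0,0,-0.005,0],[0,0,0,-0.004,0],[0,0,0,-0.002,0],[0,0,0,0,0]]
  ]
}}

```text
time: 10.9
tool_pos: [0.4631, -0.0574, 0.1158]
tool_rot: [-0.0, 0.997, 0.071, -0.0]
contact_force: [0.3, 0.0, -1.8]
gripper_width: 0.133
grasp_force: 59.7
```

Call:
{"method": "servo_tool", "body": {
  "deltas": [
    [[0,0,0,-0.001,0],[0,0,0,-0.001,0],[0,0,0,-0.001,0],[0,0,0,-0.001,0],[0,0,0,-0.001,0],[0,0,0,0,0],[0,0,0,0,0],[0,0,0,0,0]]
  ]
}}

```text
time: 11.7
tool_pos: [0.4634, -0.0575, 0.1114]
tool_rot: [-0.0, 0.997, 0.071, 0.0]
contact_force: [-0.9, -0.6, -1.6]
gripper_width: 0.131
grasp_force: 59.7
```

Run:
```python
from h import *
s=manip.state();print(s['tool_pos'],s['contact_force'],s['ft_torque'])
```

```text
[ 0.46342619 -0.05751895  0.11135484] [-0.8764616  -0.58062343 -1.57675733] [-0.01605379  0.19523809  0.04044713]
```

Call:
{"method": "servo_tool", "body": {
  "deltas": [
    [[0,0,0,-0.001,0],[0,0,0,-0.001,0],[0,0,0,-0.001,0],[0,0,0,0,0],[0,0,0,0,0],[0,0,0,0,0],[0,0,0,0,0],[0,0,0,0,0]]
  ]
}}

```text
time: 12.5
tool_pos: [0.4634, -0.0575, 0.1083]
tool_rot: [0.0, 0.997, 0.071, 0.0]
contact_force: [0.7, -1.5, -1.9]
gripper_width: 0.132
grasp_force: 59.7
```

Call:
{"method": "servo_tool", "body": {
  "deltas": [
    [[0,0,0,-0.001,0],[0,0,0,-0.001,0],[0,0,0,0,0],[0,0,0,0,0],[0,0,0,0,0],[0,0,0,0,0],[0,0,0,0,0],[0,0,0,0,0]]
  ]
}}

```text
time: 13.3
tool_pos: [0.4634, -0.0575, 0.1063]
tool_rot: [0.0, 0.997, 0.071, 0.0]
contact_force: [-0.2, 0.5, -2.1]
gripper_width: 0.13
grasp_force: 59.7
```

Run:
```python
from h import *
s=manip.state();print(s['tool_pos'],s['contact_force'],s['ft_torque'])
```

```text
[ 0.46341594 -0.05751719  0.10634162] [-0.24602092  0.51562236 -2.11750817] [-0.01203895  0.16741289  0.0428424 ]
```

Call:
{"method": "servo_tool", "body": {
  "deltas": [
    [[0,0,0,-0.001,0],[0,0,0,0,0],[0,0,0,0,0],[0,0,0,-0.001,0],[0,0,0,0,0],[0,0,0,0,0],[0,0,0,0,0],[0,0,0,0,0]]
  ]
}}

```text
time: 14.1
tool_pos: [0.4634, -0.0575, 0.1043]
tool_rot: [-0.0, 0.997, 0.071, 0.0]
contact_force: [-0.1, 1.0, -2.2]
gripper_width: 0.132
grasp_force: 59.7
```

Call:
{"method": "servo_tool", "body": {
  "deltas": [
    [[0,0,0,-0.001,0],[0,0,0,0,0],[0,0,0,0,0],[0,0,0,0,0],[0,0,0,0,0],[0,0,0,0,0],[0,0,0,0,0],[0,0,0,0,0]]
  ]
}}

```text
time: 14.9
tool_pos: [0.4634, -0.0575, 0.1033]
tool_rot: [0.0, 0.997, 0.071, 0.0]
contact_force: [-0.7, -0.3, -2.4]
gripper_width: 0.131
grasp_force: 59.7
```

Run:
```python
from h import *
s=manip.state();print(s['tool_pos'],s['contact_force'],s['ft_torque'])
```

```text
[ 0.46340008 -0.05751687  0.10331397] [-0.71191604 -0.27774757 -2.37813961] [0.02998877 0.13111985 0.02634399]
```

Call:
{"method": "servo_tool", "body": {
  "deltas": [
    [[0,0,0,-0.001,0],[0,0,0,0,0],[0,0,0,0,0],[0,0,0,0,0],[0,0,0,0,0],[0,0,0,0,0],[0,0,0,0,0],[0,0,0,0,0]]
  ]
}}

```text
time: 15.7
tool_pos: [0.4634, -0.0575, 0.1023]
tool_rot: [0.0, 0.997, 0.071, 0.0]
contact_force: [-0.1, 0.3, -2.2]
gripper_width: 0.132
grasp_force: 59.7
```

Call:
{"method": "servo_tool", "body": {
  "deltas": [
    [[0,0,0,-0.001,0],[0,0,0,0,0],[0,0,0,0,0],[0,0,0,0,0],[0,0,0,0,0],[0,0,0,0,0],[0,0,0,0,0],[0,0,0,0,0]]
  ]
}}

```text
time: 16.5
tool_pos: [0.4634, -0.0575, 0.1013]
tool_rot: [-0.0, 0.997, 0.071, -0.0]
contact_force: [-0.3, 0.0, -2.3]
gripper_width: 0.127
grasp_force: 59.7
```

Run:
```python
from h import *
s=manip.state();print(s['tool_pos'],s['contact_force'],s['ft_torque'])
```

```text
[ 0.46338921 -0.05752567  0.10129781] [-0.29815247  0.03888113 -2.29775242] [ 0.03051107  0.12706317 -0.01843711]
```

Call:
{"method": "servo_tool", "body": {
  "deltas": [
    [[0,0,0,-0.001,0],[0,0,0,0,0],[0,0,0,0,0],[0,0,0,0,0],[0,0,0,0,0],[0,0,0,0,0],[0,0,0,0,0],[0,0,0,0,0]]
  ]
}}

```text
time: 17.3
tool_pos: [0.4635, -0.0576, 0.1004]
tool_rot: [0.0, 0.997, 0.071, 0.0]
contact_force: [0.7, -0.5, -0.6]
gripper_width: 0.129
grasp_force: 60.0
```

Call:
{"method": "servo_tool", "body": {
  "deltas": [
    [[0,0,0,-0.001,0],[0,0,0,0,0],[0,0,0,0,0],[0,0,0,0,0],[0,0,0,0,0],[0,0,0,0,0],[0,0,0,0,0],[0,0,0,0,0]]
  ]
}}

```text
time: 18.1
tool_pos: [0.4637, -0.0576, 0.0996]
tool_rot: [0.0, 0.997, 0.071, 0.0]
contact_force: [1.5, 0.4, 4.7]
gripper_width: 0.132
grasp_force: 60.7
```

```bash
python3 chk.py j.png | cut -c1-900
```

```text
[ 0.46365065 -0.05759643  0.09958692] [0.41635555 0.44068657 4.99330518] [ 0.05256174 -0.37159999  0.01403004]
TCP H [-7.88201829e-02 -2.70471994e-05  9.95869242e-02]
S yellow 179 [[-0.038, -0.0546, 0.1001], [0.0427, 0.0586, 0.1502]]
  side+ 45 [[-0.004, 0.024, 0.199], [-0.001, 0.036, 0.262], [0.004, 0.044, 0.3]]
  mid 50 [[-0.015, -0.021, 0.197], [-0.002, 0.001, 0.208], [0.011, 0.021, 0.309]]
[(-0.003, 0.002, 0.309), (0.002, -0.0, 0.305), (0.0, 0.004, 0.304), (-0.004, 0.013, 0.304), (-0.001, 0.008, 0.303), (-0.001, 0.017, 0.302), (-0.001, -0.001, 0.301), (0.003, 0.016, 0.3), (-0.002, 0.02, 0.3), (0.002, 0.01, 0.299), (-0.002, 0.011, 0.297), (0.005, 0.002, 0.296), (-0.001, -0.003, 0.294), (0.001, -0.002, 0.218), (0.001, 0.017, 0.216), (0.001, -0.01, 0.212), (-0.004, 0.011, 0.212), (-0.002, -0.012, 0.21), (-0.004, -0.008, 0.21), (0.001, 0.01, 0.209), (0.002, 0.016, 0.209), (-0.003, 0.02, 0.209), (0.001, -0.02, 0.208), (-0.003, -0.021, 0.208), (0.002, -0.002, 0.208), (-0.002, -0.004, 0.208), (-0.0, 0.003, 0.208), (-0.014, -0.003, 0.208), (-0.001, 0.014, 0.208), (-0.01, 0.016, 0.208)]
 
[... 408 characters left out ...]
02, 0.014, 0.302), (-0.001, 0.02, 0.301), (-0.001, 0.017, 0.299), (-0.002, -0.014, 0.298), (-0.003, -0.017, 0.297), (-0.004, 0.021, 0.296), (-0.004, 0.017, 0.292), (-0.001, 0.014, 0.217), (-0.002, 0.011, 0.217), (0.002, 0.01, 0.215), (-0.002, -0.014, 0.215), (-0.005, -0.014, 0.214), (-0.009, 0.012, 0.214), (-0.004, -0.01, 0.213), (-0.006, -0.021, 0.213), (0.003, 0.014, 0.212), (-0.002, 0.004, 0.212), (-0.001, -0.011, 0.211), (-0.005, 0.008, 0.211), (-0.004, -0.007, 0.21), (0.0, -0.008, 0.207), (0.0, 0.018, 0.207), (-0.008, -0.014, 0.207), (-0.002, -0.0, 0.206), (-0.005, 0.004, 0.206), (-0.001, -0.018, 0.205)]
  side- 14 [[-0.007, -0.035, 0.203], [-0.004, -0.031, 0.26], [-0.001, -0.025, 0.3]]
```

View pics/j.png

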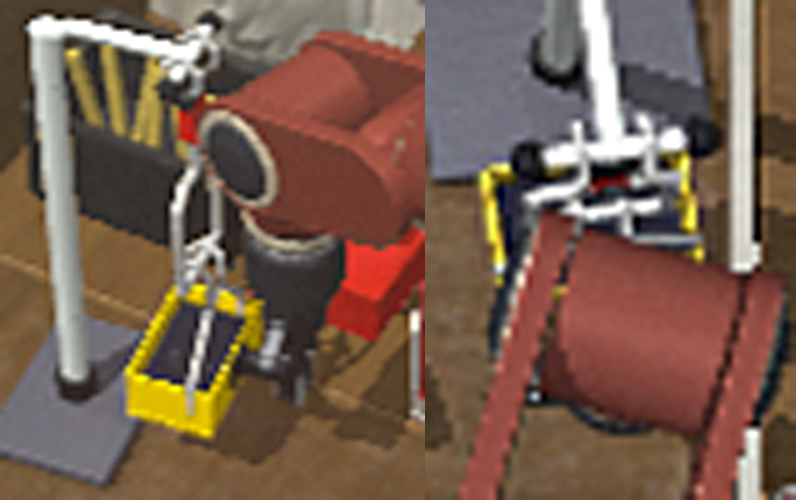

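Call:
{"method": "servo_tool", "body": {
  "deltas": [
    [[0,0,0,0.0008,0],[0,0,0,0,0],[0,0,0,0,0],[0,0,0,0,0],[0,0,0,0,0],[0,0,0,0,0],[0,0,0,0,0],[0,0,0,0,0]]
  ]
}}

```text
time: 19.0
tool_pos: [0.4633, -0.0575, 0.1]
tool_rot: [-0.0, 0.997, 0.071, -0.0]
contact_force: [0.5, 0.5, 2.1]
gripper_width: 0.128
grasp_force: 60.4
```

Run:
```python
from h import *
s=manip.state();print(s['tool_pos'],s['contact_force'],s['ft_torque'])
```

```text
[ 0.46328128 -0.05750911  0.09996982] [0.4732242  0.48595005 2.11517731] [ 0.00883003 -0.18231018 -0.06501408]
```

Call:
{"method": "servo_tool", "body": {
  "deltas": [
    [[0,0,0,0.0004,0],[0,0,0,0,0],[0,0,0,0,0],[0,0,0,0,0],[0,0,0,0,0],[0,0,0,0,0],[0,0,0,0,0],[0,0,0,0,0]]
  ]
}}

```text
time: 19.8
tool_pos: [0.4632, -0.0575, 0.1003]
tool_rot: [-0.0, 0.997, 0.071, -0.0]
contact_force: [-0.7, 1.2, 0.2]
gripper_width: 0.132
grasp_force: 60.0
```

Call:
{"method": "servo_tool", "body": {
  "deltas": [
    [[15,0,0,0,0],[17,0,0,0,0],[19,0,0,0,0],[22,0,0,0,0],[25,0,0,0,0],[28,0,0,0,0],[32,0,0,0,0],[36,0,0,0,0]]
  ]
}}

```text
time: 20.6
tool_pos: [0.4634, -0.0575, 0.1005]
tool_rot: [-0.0, 0.997, 0.071, 0.0]
contact_force: [0.7, -0.1, -0.2]
gripper_width: 0.361
grasp_force: 0.0
```

Call:
{"method": "servo_tool", "body": {
  "deltas": [
    [[45,0,0,0,0],[55,0,0,0,0],[60,0,0,0,0],[60,0,0,0,0],[60,0,0,0,0],[60,0,0,0,0],[60,0,0,0,0],[60,0,0,0,0]]
  ]
}}

```text
time: 21.4
tool_pos: [0.4634, -0.0575, 0.1005]
tool_rot: [-0.0, 0.997, 0.071, 0.0]
contact_force: [-0.7, -0.5, -0.5]
gripper_width: 0.6
grasp_force: 0.0
```

```bash
python3 chk.py k.png | grep -v '^\[('
```

```text
[ 0.46337922 -0.05750378  0.10048883] [ 0.5155819   0.30900526 -0.06212572] [ 0.00842646  0.03056462 -0.00242467]
TCP H [-0.07907608  0.00010248  0.10048883]
S yellow 191 [[-0.028, -0.0543, 0.1001], [0.0469, 0.0603, 0.121]]
  side+ 45 [[-0.002, 0.026, 0.206], [0.001, 0.037, 0.261], [0.007, 0.044, 0.305]]
  mid 59 [[-0.013, -0.02, 0.196], [0.001, 0.002, 0.209], [0.016, 0.022, 0.309]]
  side- 25 [[-0.001, -0.034, 0.201], [0.002, -0.029, 0.233], [0.006, -0.024, 0.266]]
T yellow 35 [[-0.0248, -0.0551, 0.1007], [0.0403, 0.0531, 0.1247]]
  side+ 15 [[-0.004, 0.026, 0.208], [-0.001, 0.033, 0.284], [0.004, 0.037, 0.302]]
  mid 42 [[-0.015, -0.019, 0.196], [-0.001, -0.002, 0.21], [0.007, 0.02, 0.308]]
  side- 14 [[-0.004, -0.036, 0.196], [-0.001, -0.03, 0.284], [0.003, -0.026, 0.298]]
```

View pics/k.png

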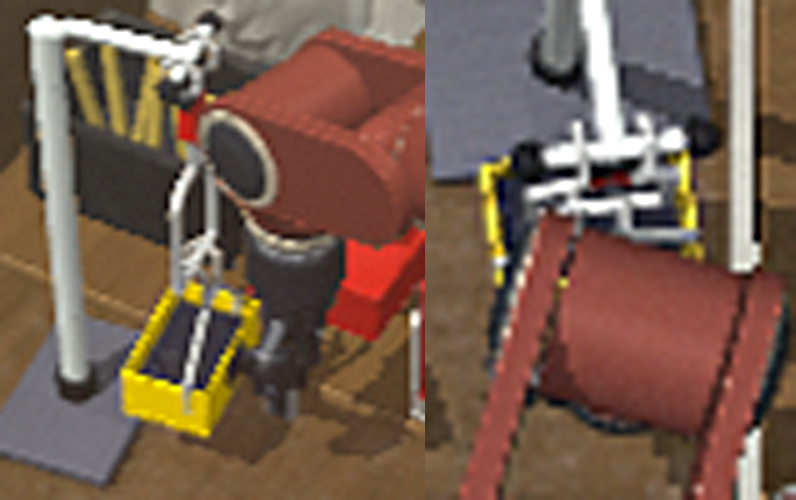

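Call:
{"method": "servo_tool", "body": {
  "deltas": [
    [[60,-0.003,-0.0004,0,0],[60,-0.006,-0.0008,0,0],[60,-0.01,-0.0014,0,0],[60,-0.012,-0.0016,0,0],[60,-0.012,-0.0016,0,0],[60,-0.012,-0.0016,0,0],[60,-0.01,-0.0014,0,0],[60,-0.005,0,0,0]]
  ]
}}

```text
time: 22.3
tool_pos: [0.3921, -0.0663, 0.1002]
tool_rot: [-0.0, 0.998, 0.07, -0.0]
contact_force: [0.0, 0.2, 0.7]
gripper_width: 0.597
grasp_force: 0.0
```

Call:
{"method": "servo_tool", "body": {
  "deltas": [
    [[60,0,0,0,0],[60,0,0,0,0],[60,0,0,0,0],[60,0,0,0,0],[60,0,0,0,0],[60,0,0,0,0],[60,0,0,0,0],[60,0,0,0,0]]
  ]
}}

```text
time: 23.1
tool_pos: [0.3934, -0.0663, 0.1005]
tool_rot: [-0.0, 0.997, 0.071, -0.0]
contact_force: [-0.3, 0.1, -0.5]
gripper_width: 0.599
grasp_force: 0.0
```

```bash
python3 chk.py z.png | grep -v '^\[('; sleep 0; python3 chk.py z2.png | grep yellow
```

```text
[ 0.39339363 -0.06631729  0.10047816] [ 0.32576228 -1.03683873 -0.22477471] [-0.00932141  0.00706985  0.00814807]
TCP H [-0.14960718  0.00111486  0.10047816]
S yellow 182 [[-0.0281, -0.0547, 0.1008], [0.0456, 0.0589, 0.1237]]
  side+ 47 [[-0.003, 0.024, 0.201], [0.001, 0.037, 0.256], [0.007, 0.043, 0.303]]
  mid 61 [[-0.012, -0.022, 0.199], [0.001, -0.005, 0.211], [0.016, 0.021, 0.306]]
  side- 33 [[-0.003, -0.037, 0.203], [0.002, -0.03, 0.244], [0.007, -0.025, 0.285]]
T yellow 70 [[-0.0282, -0.055, 0.1006], [0.0401, 0.053, 0.1238]]
  side+ 18 [[-0.004, 0.025, 0.203], [-0.001, 0.032, 0.277], [0.004, 0.037, 0.298]]
  mid 50 [[-0.014, -0.022, 0.196], [-0.001, 0.001, 0.208], [0.006, 0.022, 0.305]]
  side- 16 [[-0.004, -0.035, 0.197], [-0.001, -0.031, 0.269], [0.003, -0.026, 0.297]]
S yellow 190 [[-0.0269, -0.0543, 0.1006], [0.0444, 0.0615, 0.1278]]
T yellow 69 [[-0.0282, -0.0545, 0.1008], [0.04, 0.0532, 0.1253]]
```

View pics/z.png

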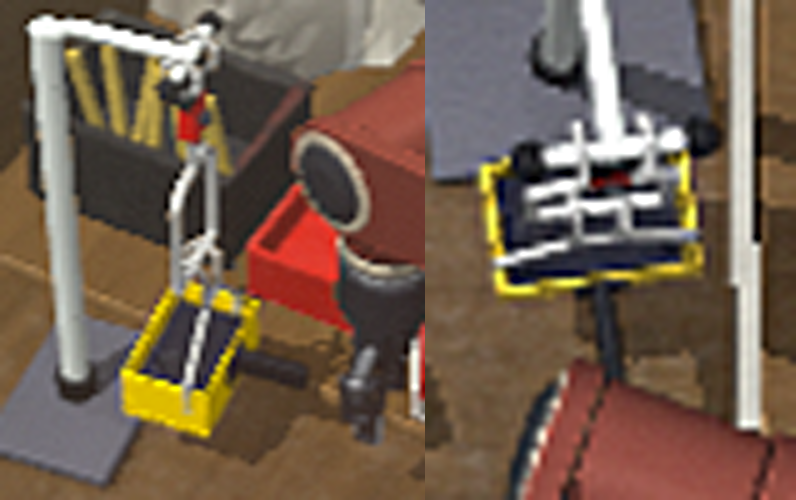

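The caddy hangs level and still on the loop's bottom bar, with the box in it. The gripper is clear, so I am handing in.

```bash
python3 -c "
from plant import manip
print(manip.job_done())"
```

```text
the job is handed in; nothing more can be done
None
```

The yellow caddy, with the grey card box in it, hangs level by both prongs on the loop's bottom bar; I let go only once the bar carried it, backed the gripper clear, and handed the job in at about 23 s.

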